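Scoop ceramic samples into the dish

ROBOT

A 6-joint arm with a two-finger parallel gripper is mounted at the origin on the work surface. World frame = base frame: x ahead of the robot, y to its left, z up, the work surface at z = 0. Lengths are in m, angles in rad, forces in N, time in s.
With the tool pointing down it reaches from about 0.425 to 0.95 m from the base axis. Payload 3.5 kg.
Tool frame: the origin (TCP) lies midway between the tips of the shut fingers; the grasp point (between the pads) lies 19 mm behind it; z points along the fingers, y is the line along which they close (so a half turn about z gives the same grasp; the last joint's range is limited). The gripper opens to 85 mm and grips with 20 to 120 N. Pads are 22 mm wide; open, the fingers measure 114 mm over their backs; the gripper's body (76 mm by 85 mm) begins 54 mm behind the grasp point. The pads swing forward as they close: fully open they stand 13 mm farther back than shut.
Start: joints at [1.104, 0.286, 1.577, -0, 1.279, -0.15], TCP at [0.21, 0.641, 0.231] pointing down, gripper open.
Joint ranges: [-2.77, 2.77], [-0.9, 2.22], [0.21, 2.48], [-1.53, 4.67], [0.24, 2.81], [-2.84, 2.84]. Speed limits (rad/s): [2.79, 2.79, 3.14, 3.14, 3.14, 3.14].

INTERFACE

Orientations are given as a unit quaternion [x, y, z, w].
In Python, from plant import ctrl gives the robot as it stands. The module is installed in compiled form; this text tells all that it offers.
- The arm moves only by the shell command python3 -m inch 'ROWS' [FORCE]. ROWS is JSON, a list of rows, each a list of 5 numbers: the closure, from 0 (fully open) to 1 (shut), then the shift along the tool's x, y, z in m, then the turn about the tool's z in degrees. A call has 1 to 5 rows; each row is the pose to reach, as a shift and turn from the pose commanded when the call began, along the tool's axes at that moment; what a row does not reach only later rows make up. A row lasts 1/12 s, in which the tool goes at most 41.7 mm and 7.16 degrees, less where a joint would pass 70% of its speed; a pose out of reach is approached as far as the arm can. A call with a gripper value outside its range is refused whole. The fingers move at their own pace and stop on an object; FORCE is the grip in N (left out, the last holds). Time passes only in rows, so rows that repeat a pose let the fingers close. It gives the time, the measured TCP pose, the force, the opening and the grip force at its end, in the units of the state.
- ctrl.get_state(): the state, without advancing time (a new reading comes with each control period).
- ctrl.read_camera(name): name is "scene" or "top" or "wrist"; returns a dict with "pixels" (480x640x3 uint8, red, green, blue), "depth" (480x640 float32, m along the optical axis (not along the pixel's ray), 0 where there is no reading), "fx", "fy", "cx", "cy" (pixels), "xyz" and "rotation" of the camera in the world; the wrist camera has in their place "mount" (4x4, takes a point from camera to tool coordinates, whose origin is the TCP and whose axes are the flange's). Camera axes: x right, y down, z forward; pixel columns grow to the right and rows downward; lengths in m; the calibration is good to about 2 mm. The wrist camera is an equidistant fisheye: a pixel r from the principal point sees the ray r / f radians off the axis. A picture is of the moment at which its call begins: read the wrist's pose just before it.
- ctrl.sign_off(): hands the job in; it is judged then, once.
Trained networks look in a picture, given as the dict that the camera call returned (one of the last four; its "shot" number tells which), for a name from the list of things; names that differ only in an ending like _2 or _b are one class to them, and where a whole thing is asked for, a point or a joint stands for the part that bears it (a point fixed in the world has none). Each returns a list of dicts, best first, with "score" (0 to 1); they miss things now and then, are a little off and sometimes report something else, mostly with a low value. They report only what shows in the picture. A call takes as long as a camera call.
- ctrl.spot_in(query, picture): "at" ([column, row] in pixels, amid what is visible of it).
- ctrl.tip_of(query, picture): "at" ([column, row] in pixels: a listed point, or the origin of a listed thing).
The state is a dict: "time": time; "qpos": joint angles; "dq": joint speeds; "joint_efforts": joint torques, N m; "eef_pos": TCP position; "tcp_rot": TCP orientation; "contact_force": force on the tool from outside, world axes, zero at the start; "wrist_torque": the same for the moment, N m; "opening": opening from 0.0 (shut) to 1.0 (fully open); "finger_force": force on a finger pad.
Only numpy, scipy, OpenCV 4.12 (cv2) and the standard library are available. Lean on these libraries where they do the work, as an engineer would, in place of code of your own. Each camera call takes 0.05 s, during which the arm holds its last target. There are 200 camera calls.

TASK

Using the orange-handled scoop, move at least three of the four ceramic pieces from the grey tray into the blue sample dish, without touching the pieces with the fingers; the others stay in the tray and none may end up anywhere else. Then stand the empty scoop, pan flat, back on the middle of its green mat and let go. Leave the dish standing where it is and do not disturb the other things on the bench.

Things in the scene. Friction and masses are not known exactly. Their poses are not given: they have to be found in the camera images.
- scoop_grip (a point): Grip point on the steel scoop's orange handle: a straight bar 90 mm long, section 24 mm (along y) by 18 mm, rising from the top of the pan's back wall and leaning back (to -x) 28 degrees from z; this point is on its centre line, 52 mm up it. Axes: x level from handle to nose, y across, z up when the pan lies flat. Pan underside 79.9 mm below, nose edge 108.4 mm ahead in x.
- scoop_pan (a point): Centre of the upper face of the scoop's pan floor, same axes as scoop_grip. Floor 84 (x) x 76 (y) x 2.5 mm, flat, open at the nose, whose edge is 42 mm ahead. Side walls 26 mm high, only 9 mm high over the front 30 mm, and none for the last 4 mm; back wall 34 mm high; inside 71 mm wide. Scoop mass about 0.2 kg (varies).
- tray_in (a point): Centre of the inner floor of the fixed grey tray with the pieces, 5 mm above the bench. Flat floor from x = -110 to x = +90 mm, 86 mm wide (y); walls 5 mm thick. Tops above the bench: 25 mm at the -x end (nearest the robot), 32 mm at the long sides, 75 mm beyond x = +70. At x = +90 the floor turns up into a 54 degree slope, the +x end, 75 mm high. At the start all pieces lie at x above -10 mm.
- dish_in (a point): Centre of the inner floor of the blue round sample dish. Open mouth 124 mm outside diameter at the rim, narrowing to about 100 mm at the foot; wall 4 mm, rim 75 mm above the bench. Loose, 0.45 kg. Stands to the left or right of the tray.
- dish: The same dish, at the centre of its underside; z axis up.
- mat: The scoop's flat green mat, 150 (x) x 100 (y) x 4 mm, fixed; origin at the centre of its underside, on the bench. At the start the scoop stands on it with the pan flat. On the other side of the tray from the dish.
- piece0: A terracotta ceramic piece, squat and rounded: 34 mm diameter, 26 mm thick along its z, edges strongly bevelled; origin at its centre; 45 g.
- piece1: A terracotta ceramic piece, squat and rounded: 34 mm diameter, 26 mm thick along its z, edges strongly bevelled; origin at its centre; 45 g.
- piece2: A terracotta ceramic piece, squat and rounded: 34 mm diameter, 26 mm thick along its z, edges strongly bevelled; origin at its centre; 45 g.
- piece3: A terracotta ceramic piece, squat and rounded: 34 mm diameter, 26 mm thick along its z, edges strongly bevelled; origin at its centre; 45 g.
- bottle: Bystander, leave alone: amber bottle, 68 mm dia, 150 mm tall; origin at its underside centre.
- petri: Bystander, leave alone: stack of petri dishes, 92 mm dia, 45 mm tall; origin at its underside centre.
- slidebox: Bystander, leave alone: blue slide box 90 x 100 x 34 mm; origin at its underside centre.
- tipbox: Bystander, leave alone: white and yellow pipette tip box 120 x 85 x 63 mm; origin at its underside centre.
- marker: Bystander, leave alone: black marker pen lying down, 14 mm dia, 144 mm long; origin at its underside centre (at its middle).
- jar: Bystander, leave alone: white capped jar, 60 mm dia, 65 mm tall; origin at its underside centre.

How it is judged:
On the way, in this order (a step that is already met when the one before it is completed fails the run):
1. at least one piece is carried in the scoop's pan, with the pan lifted more than 80 mm above the bench (height (world z) of scoop_pan above 0.08 m and ((x of piece0 in the frame of scoop_pan between -0.045 and 0.045 m and y of piece0 in the frame of scoop_pan between -0.038 and 0.038 m and z of piece0 in the frame of scoop_pan between 0 and 0.05 m) or (x of piece1 in the frame of scoop_pan between -0.045 and 0.045 m and y of piece1 in the frame of scoop_pan between -0.038 and 0.038 m and z of piece1 in the frame of scoop_pan between 0 and 0.05 m) or (x of piece2 in the frame of scoop_pan between -0.045 and 0.045 m and y of piece2 in the frame of scoop_pan between -0.038 and 0.038 m and z of piece2 in the frame of scoop_pan between 0 and 0.05 m) or (x of piece3 in the frame of scoop_pan between -0.045 and 0.045 m and y of piece3 in the frame of scoop_pan between -0.038 and 0.038 m and z of piece3 in the frame of scoop_pan between 0 and 0.05 m))), for 0.1 s.
2. at least three pieces lie inside the dish ((((horizontal distance between piece0 and dish_in below 0.056 m and z of piece0 in the frame of dish_in between 0 and 0.068 m) and (horizontal distance between piece1 and dish_in below 0.056 m and z of piece1 in the frame of dish_in between 0 and 0.068 m) and (horizontal distance between piece2 and dish_in below 0.056 m and z of piece2 in the frame of dish_in between 0 and 0.068 m)) or ((horizontal distance between piece0 and dish_in below 0.056 m and z of piece0 in the frame of dish_in between 0 and 0.068 m) and (horizontal distance between piece1 and dish_in below 0.056 m and z of piece1 in the frame of dish_in between 0 and 0.068 m) and (horizontal distance between piece3 and dish_in below 0.056 m and z of piece3 in the frame of dish_in between 0 and 0.068 m)) or ((horizontal distance between piece0 and dish_in below 0.056 m and z of piece0 in the frame of dish_in between 0 and 0.068 m) and (horizontal distance between piece2 and dish_in below 0.056 m and z of piece2 in the frame of dish_in between 0 and 0.068 m) and (horizontal distance between piece3 and dish_in below 0.056 m and z of piece3 in the frame of dish_in between 0 and 0.068 m)) or ((horizontal distance between piece1 and dish_in below 0.056 m and z of piece1 in the frame of dish_in between 0 and 0.068 m) and (horizontal distance between piece2 and dish_in below 0.056 m and z of piece2 in the frame of dish_in between 0 and 0.068 m) and (horizontal distance between piece3 and dish_in below 0.056 m and z of piece3 in the frame of dish_in between 0 and 0.068 m)))), for 0.2 s.
At the end, for the whole second after the job is handed in: At least three pieces lie inside the dish below its rim, every other piece inside the tray; the dish is upright (within 0.1 rad); the scoop is at rest with its pan flat on the mat (within 0.12 rad), the pan's centre within 45 mm of the mat's centre, released ((((horizontal distance between piece0 and dish_in below 0.056 m and z of piece0 in the frame of dish_in between 0 and 0.068 m) and (horizontal distance between piece1 and dish_in below 0.056 m and z of piece1 in the frame of dish_in between 0 and 0.068 m) and (horizontal distance between piece2 and dish_in below 0.056 m and z of piece2 in the frame of dish_in between 0 and 0.068 m)) or ((horizontal distance between piece0 and dish_in below 0.056 m and z of piece0 in the frame of dish_in between 0 and 0.068 m) and (horizontal distance between piece1 and dish_in below 0.056 m and z of piece1 in the frame of dish_in between 0 and 0.068 m) and (horizontal distance between piece3 and dish_in below 0.056 m and z of piece3 in the frame of dish_in between 0 and 0.068 m)) or ((horizontal distance between piece0 and dish_in below 0.056 m and z of piece0 in the frame of dish_in between 0 and 0.068 m) and (horizontal distance between piece2 and dish_in below 0.056 m and z of piece2 in the frame of dish_in between 0 and 0.068 m) and (horizontal distance between piece3 and dish_in below 0.056 m and z of piece3 in the frame of dish_in between 0 and 0.068 m)) or ((horizontal distance between piece1 and dish_in below 0.056 m and z of piece1 in the frame of dish_in between 0 and 0.068 m) and (horizontal distance between piece2 and dish_in below 0.056 m and z of piece2 in the frame of dish_in between 0 and 0.068 m) and (horizontal distance between piece3 and dish_in below 0.056 m and z of piece3 in the frame of dish_in between 0 and 0.068 m))) and ((horizontal distance between piece0 and dish_in below 0.056 m and z of piece0 in the frame of dish_in between 0 and 0.068 m) or (x of piece0 in the frame of tray_in between -0.11 and 0.13 m and y of piece0 in the frame of tray_in between -0.046 and 0.046 m and z of piece0 in the frame of tray_in between 0 and 0.045 m)) and ((horizontal distance between piece1 and dish_in below 0.056 m and z of piece1 in the frame of dish_in between 0 and 0.068 m) or (x of piece1 in the frame of tray_in between -0.11 and 0.13 m and y of piece1 in the frame of tray_in between -0.046 and 0.046 m and z of piece1 in the frame of tray_in between 0 and 0.045 m)) and ((horizontal distance between piece2 and dish_in below 0.056 m and z of piece2 in the frame of dish_in between 0 and 0.068 m) or (x of piece2 in the frame of tray_in between -0.11 and 0.13 m and y of piece2 in the frame of tray_in between -0.046 and 0.046 m and z of piece2 in the frame of tray_in between 0 and 0.045 m)) and ((horizontal distance between piece3 and dish_in below 0.056 m and z of piece3 in the frame of dish_in between 0 and 0.068 m) or (x of piece3 in the frame of tray_in between -0.11 and 0.13 m and y of piece3 in the frame of tray_in between -0.046 and 0.046 m and z of piece3 in the frame of tray_in between 0 and 0.045 m)) and horizontal distance between scoop_pan and mat below 0.045 m and angle between scoop_pan's own z axis and vertical below 0.12 rad and height (world z) of scoop_pan below 0.012 m and linear speed of scoop below 0.02 m/s and angle between dish's own z axis and vertical below 0.1 rad); the robot touches nothing.
It fails at once if fingers touch a piece (contact force between the fingers and piece0 above 1 N or contact force between the fingers and piece1 above 1 N or contact force between the fingers and piece2 above 1 N or contact force between the fingers and piece3 above 1 N).
It fails at once if dish tipped by more than 0.35 rad or moved by more than 40 mm (angle between dish's own z axis and vertical above 0.35 rad or distance of dish from where it was at the start of the episode above 0.04 m).
It fails at once if a bystander moved by more than 30 mm (distance of any of bottle, petri, slidebox, tipbox, marker, jar from where it was at the start of the episode above 0.03 m).
It also fails if it takes over 64 s, if anything falls off the work surface, if the arm or the gripper's body presses on something with over 40 N, if the wrist force passes 120 N, or if a joint passes its speed limit or range.

## Working session

There is one attempt and no reset: what is moved stays moved. The work goes in short steps, Python scripts to look and compute and a shell command to move; the robot and the scene stay as the last step left them, time stands still between calls to the robot, and variables do not carry over. Pictures are saved under pics/ and viewed, at most 10 in all, crops included, and the job is handed in when it is done.

```bash
mkdir -p pics
cat > h.py <<'E'
import numpy as np, cv2
from plant import ctrl
from scipy.spatial.transform import Rotation as R
def ray(p,uv,st=None):
    u=(uv[0]-p["cx"])/p["fx"]; v=(uv[1]-p["cy"])/p["fy"]
    if "mount" in p:
        t=np.hypot(u,v); s=np.sinc(t/np.pi); d=np.array([u*s,v*s,np.cos(t)])
        T=np.eye(4); T[:3,:3]=R.from_quat(st["tcp_rot"]).as_matrix(); T[:3,3]=st["eef_pos"]; M=T@np.array(p["mount"])
        return M[:3,3],M[:3,:3]@d
    Rm=np.array(p["rotation"]); Rm=Rm if Rm.shape==(3,3) else R.from_quat(Rm).as_matrix()
    return np.array(p["xyz"]),Rm@np.array([u,v,1])
def atz(p,uv,z,st=None):
    o,d=ray(p,uv,st); return o+d*(z-o[2])/d[2]
def save(p,n): cv2.imwrite("pics/"+n,cv2.cvtColor(p["pixels"],cv2.COLOR_RGB2BGR))
E
python3 - <<'E'
from h import *
np.set_printoptions(precision=4,suppress=True)
Z=dict(scoop_grip=.084,scoop_pan=.0065,tray_in=.005,dish_in=.004,dish=0,mat=0,piece0=.018,bottle=0,petri=0,slidebox=0,tipbox=0,marker=0,jar=0)
for c in("top","scene"):
    p=ctrl.read_camera(c); save(p,c+"0.png"); print(c,p["xyz"],np.array(p["rotation"]).tolist(),p["fx"])
    for q in Z:
        for r in ctrl.tip_of(q,p)[:5]:
            print(q,round(r["score"],2),np.round(r["at"]),atz(p,r["at"],Z[q]))
s=ctrl.get_state();print(s)
E
```

```text
top [0.4702 0.0025 1.5091] [0.7121546401883597, -0.7012882035619279, 0.019165522399487035, -0.02575474236382064] 600.2974367524307
scoop_grip 0.91 [427. 300.] [ 0.4263 -0.2471  0.084 ]
scoop_pan 0.75 [429. 280.] [ 0.4751 -0.2657  0.0065]
scoop_pan 0.2 [187. 187.] [0.6992 0.3456 0.0065]
tray_in 0.75 [334. 240.] [ 0.5717 -0.028   0.005 ]
dish_in 0.87 [214. 255.] [0.5302 0.2742 0.004 ]
dish 0.69 [217. 252.] [0.5362 0.2685 0.    ]
mat 0.95 [432. 284.] [ 0.4653 -0.2736  0.    ]
mat 0.34 [214. 254.] [0.5323 0.2745 0.    ]
piece0 0.68 [332. 240.] [ 0.5717 -0.0227  0.018 ]
piece0 0.66 [342. 224.] [ 0.6103 -0.0469  0.018 ]
piece0 0.5 [341. 212.] [ 0.6408 -0.0435  0.018 ]
piece0 0.41 [326. 226.] [ 0.6042 -0.0051  0.018 ]
bottle 0.72 [144. 234.] [0.58   0.4527 0.    ]
petri 0.81 [247. 169.] [0.7492 0.1975 0.    ]
slidebox 0.58 [397. 173.] [ 0.7435 -0.1834  0.    ]
tipbox 0.88 [511. 239.] [ 0.582  -0.4719  0.    ]
marker 0.64 [191. 187.] [0.7006 0.3387 0.    ]
marker 0.37 [346. 226.] [ 0.6068 -0.0574  0.    ]
jar 0.66 [465. 201.] [ 0.6749 -0.3568  0.    ]
scene [ 1.1483 -0.8655  0.8173] [0.84354
[... 817 characters left out ...]
0.0001 0.    ]
marker 0.48 [440. 218.] [0.7006 0.3564 0.    ]
marker 0.3 [332. 275.] [ 0.6028 -0.0261  0.    ]
jar 0.78 [263. 373.] [ 0.665  -0.3482  0.    ]
jar 0.61 [183. 397.] [ 0.5849 -0.4769  0.    ]
{'time': 1.4, 'qpos': array([ 1.104 ,  0.2863,  1.5767,  0.    ,  1.2786, -0.15  ]), 'dq': array([-0.0002,  0.0008, -0.0004,  0.0001, -0.    , -0.0003]), 'joint_efforts': array([ -0.0004, -40.5951, -29.2931,  -0.0002,   0.0005,  -0.    ]), 'eef_pos': array([0.2103, 0.6414, 0.2313]), 'tcp_rot': array([ 0.1577,  0.9875,  0.    , -0.    ]), 'contact_force': array([ 0.3164,  0.2474, -0.0588]), 'wrist_torque': array([ 0.0492, -0.0392, -0.0164]), 'finger_force': 0.0, 'opening': 0.998096015291391}
```

```bash
python3 -c "
import cv2
a=cv2.imread('pics/top0.png');c=a[120:340,100:560];cv2.imwrite('pics/top0c.png',cv2.resize(c,(800,383),interpolation=cv2.INTER_CUBIC))"
```

```text
(no output)
```

View pics/top0c.png

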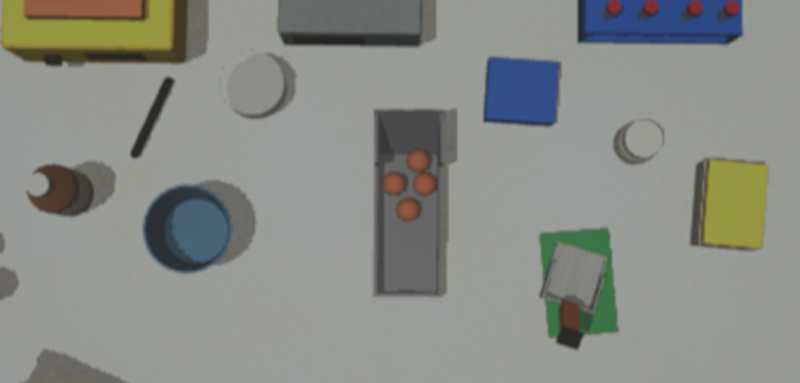

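```bash
cat >> h.py <<'E'
def cloud(p):
    v,u=np.mgrid[0:480,0:640]; d=p["depth"]; Rm=np.array(p["rotation"]); Rm=Rm if Rm.shape==(3,3) else R.from_quat(Rm).as_matrix()
    P=np.stack([(u-p["cx"])/p["fx"]*d,(v-p["cy"])/p["fy"]*d,d],-1).reshape(-1,3)@Rm.T+np.array(p["xyz"])
    k=d.reshape(-1)>0; return P[k],p["pixels"].reshape(-1,3)[k].astype(int)
def near(P,x,y,r,z0,z1): return (np.hypot(P[:,0]-x,P[:,1]-y)<r)&(P[:,2]>z0)&(P[:,2]<z1)
def rect(P):
    q=(P[:,:2]*1000).astype(np.float32); return cv2.minAreaRect(q)
E
python3 - <<'E'
from h import *
np.set_printoptions(precision=4,suppress=True)
p=ctrl.read_camera("top");P,C=cloud(p)
r,g,b=C.T
print("bench z",np.median(P[near(P,.45,.1,.08,-.1,.1)][:,2]))
k=near(P,.565,-.025,.17,.018,.04)&(r<g+25);print("tray",rect(P[k]))
k=near(P,.565,-.025,.2,.06,.085)&(r<g+25);print("tray high end",rect(P[k]))
k=near(P,.53,.275,.09,.066,.085);q=P[k];A=np.c_[2*q[:,:2],np.ones(len(q))];s=np.linalg.lstsq(A,(q[:,:2]**2).sum(1),rcond=None)[0];print("dish",s[:2],np.sqrt(s[2]+s[0]**2+s[1]**2),len(q))
k=near(P,.46,-.265,.13,-.01,.03)&(g>r+30)&(g>b+30);print("mat",rect(P[k]),k.sum())
k=near(P,.46,-.265,.13,-.01,.04)&(abs(r-g)<25)&~(g>r+25)&(P[:,2]>.004);print("pan",rect(P[k]),k.sum(),np.median(P[k][:,2]))
k=near(P,.42,-.25,.08,.045,.2);q=P[k];print("handle",len(q),q[np.argsort(q[:,2])][::max(1,len(q)//8)])
m=q.mean(0);print(m,np.linalg.svd(q-m)[2])
for z in(.02,.03):
  pass
k=near(P,.61,-.03,.1,.01,.06)&(r>g+25);q=P[k];print("pieces",len(q),q.min(0),q.max(0))
E
```

```text
bench z -0.00020311286697527464
tray ((565.8114624023438, -26.391944885253906), (233.7537384033203, 94.1034927368164), 0.8894761800765991)
tray high end ((670.379638671875, -26.489543914794922), (76.36798858642578, 97.06729888916016), 0.4695534110069275)
dish [0.5368 0.2774] 0.058861760226837194 345
mat ((470.2408447265625, -273.47705078125), (146.36036682128906, 98.93419647216797), 5.419928073883057) 906
pan ((458.0173034667969, -266.0935363769531), (253.62957763671875, 253.45018005371094), 12.034950256347656) 1605 0.006406681808276415
handle 310 [[ 0.4456 -0.2532  0.0461]
 [ 0.4363 -0.2454  0.0632]
 [ 0.4223 -0.236   0.077 ]
 [ 0.4208 -0.2524  0.0913]
 [ 0.4121 -0.2497  0.1066]
 [ 0.3893 -0.2296  0.1167]
 [ 0.4103 -0.2426  0.1205]
 [ 0.4102 -0.2306  0.1236]
 [ 0.4016 -0.2457  0.1288]]
[ 0.4138 -0.2445  0.0988] [[-0.5378  0.1285  0.8333]
 [ 0.1774  0.9834 -0.0371]
 [ 0.8242 -0.1279  0.5516]]
pieces 499 [ 0.5551 -0.0633  0.0157] [0.6553 0.009  0.0397]
```

```bash
cat >> h.py <<'E'
def to(x,y,z,yaw):
    "tool shift + turn to bring TCP to x,y,z with scoop-yaw (deg); scoop x = -tool x"
    s=ctrl.get_state(); M=R.from_quat(s["tcp_rot"]).as_matrix(); d=M.T@(np.array([x,y,z])-s["eef_pos"])
    cur=np.degrees(np.arctan2(-M[1,0],-M[0,0])); print("now",s["time"],s["eef_pos"].round(4),"yaw",cur.round(2),"F",s["contact_force"].round(1),"op",round(s["opening"],3),"->",d.round(4),"turn",round((cur-yaw+180)%360-180,2))
E
R='[0,-0.1375,-0.109,0,0]'
python3 -m inch '[[0,-0.0275,-0.0218,0,0],[0,-0.055,-0.0436,0,0],[0,-0.0825,-0.0654,0,0],[0,-0.11,-0.0872,0,0],[0,-0.1375,-0.109,0,0]]'
python3 -m inch '[[0,-0.0275,-0.0218,0,0],[0,-0.055,-0.0436,0,0],[0,-0.0825,-0.0654,0,0],[0,-0.11,-0.0872,0,0],[0,-0.1375,-0.109,0,0]]'
python3 -m inch '[[0,-0.0275,-0.0218,0,0],[0,-0.055,-0.0436,0,0],[0,-0.0825,-0.0654,0,0],[0,-0.11,-0.0872,0,0],[0,-0.1375,-0.109,0,0]]'
python3 -c "
from h import *
to(.44,-.20,.24,-14)"
```

```text
time: 1.87
eef_pos: [0.3075, 0.4937, 0.2314]
tcp_rot: [0.157, 0.988, 0.0, 0.0]
contact_force: [0.4, 0.2, -0.1]
opening: 0.998
finger_force: 0.0
time: 2.28
eef_pos: [0.4043, 0.3471, 0.2316]
tcp_rot: [0.158, 0.987, 0.0, 0.0]
contact_force: [0.2, 1.0, -0.5]
opening: 1.0
finger_force: 0.0
time: 2.7
eef_pos: [0.5011, 0.2006, 0.2317]
tcp_rot: [0.158, 0.987, 0.0, 0.0]
contact_force: [0.3, -0.1, 0.2]
opening: 0.999
finger_force: 0.0
now 2.7 [0.5011 0.2006 0.2317] yaw -18.16 F [ 0.3 -0.1  0.2] op 0.999 -> [-0.0668 -0.3997 -0.0085] turn -4.16
```

```bash
python3 -m inch '[[0,-0.0067,-0.04,0,-1],[0,-0.0134,-0.08,0,-2],[0,-0.02,-0.12,0,-3],[0,-0.0267,-0.16,0,-4],[0,-0.0334,-0.2,0,-4]]'
python3 -m inch '[[0,0,-0.04,0,0],[0,0,-0.08,0,0],[0,0,-0.12,0,0],[0,0,-0.16,0,0],[0,0,-0.20,0,0]]'
python3 - <<'E'
from h import *
s=ctrl.get_state();p=ctrl.read_camera("wrist");save(p,"w1.png")
for q,z in(("scoop_grip",.084),("scoop_pan",.0065),("mat",.0)):
    for r in ctrl.tip_of(q,p)[:2]: print(q,round(r["score"],2),np.round(r["at"]),atz(p,r["at"],z,s).round(4))
t=ctrl.read_camera("top")
for q,z in(("scoop_grip",.084),("scoop_pan",.0065),("mat",.0)):
    for r in ctrl.tip_of(q,t)[:2]: print(q,round(r["score"],2),np.round(r["at"]),atz(t,r["at"],z).round(4))
to(.42,-.243,.2,-14)
E
```

```text
time: 3.12
eef_pos: [0.4692, 0.0, 0.2316]
tcp_rot: [0.123, 0.992, -0.0, 0.0]
contact_force: [0.9, 0.1, 0.6]
opening: 1.003
finger_force: 0.0
time: 3.53
eef_pos: [0.4201, -0.194, 0.2318]
tcp_rot: [0.123, 0.992, -0.0, 0.001]
contact_force: [1.3, 0.5, -1.6]
opening: 0.999
finger_force: 0.0
scoop_grip 0.62 [259. 233.] [ 0.4182 -0.2439  0.084 ]
scoop_pan 0.69 [265. 270.] [ 0.4805 -0.2684  0.0065]
mat 0.19 [379. 418.] [ 0.7393 -0.1869  0.    ]
scoop_pan 0.63 [430. 281.] [ 0.4725 -0.2687  0.0065]
now 3.9333 [ 0.4212 -0.1909  0.2313] yaw -14.02 F [0.3 0.1 0.8] op 0.993 -> [-0.0114 -0.0509  0.0312] turn -0.02
```

View pics/w1.png

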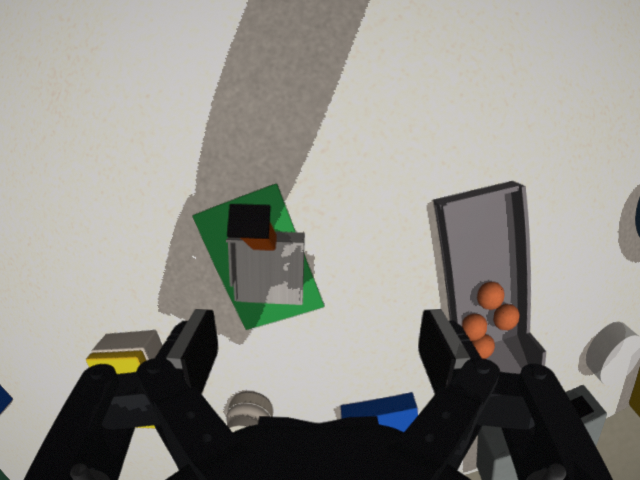

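```bash
python3 -c "
from h import *
to(.4176,-.2469,.058,-14)"
```

```text
now 3.9333 [ 0.4212 -0.1909  0.2313] yaw -14.02 F [0.3 0.1 0.8] op 0.993 -> [-0.0101 -0.0553  0.1732] turn -0.02
```

```bash
python3 -m inch '[[0,-0.005,-0.028,0.01,0],[0,-0.0101,-0.0553,0.03,0],[0,-0.0101,-0.0553,0.06,0],[0,-0.0101,-0.0553,0.10,0],[0,-0.0101,-0.0553,0.135,0]]'
python3 -m inch '[[0,0,0,0.02,0],[0,0,0,0.038,0],[0,0,0,0.038,0],[0.3,0,0,0.038,0],[0.5,0,0,0.038,0]]' 40
python3 -m inch '[[0.6,0,0,0,0],[0.8,0,0,0,0],[1,0,0,0,0],[1,0,0,0,0],[1,0,0,0,0]]' 60
python3 -m inch '[[1,0,0,0,0],[1,0,0,0,0],[1,0,0,0,0]]' 80
python3 - <<'E'
from h import *
to(.4176,-.2469,.058,-14)
s=ctrl.get_state();p=ctrl.read_camera("wrist");save(p,"w2.png")
for q,z in(("scoop_pan",.0065),("scoop_grip",.08)):
    for r in ctrl.tip_of(q,p)[:2]: print(q,round(r["score"],2),np.round(r["at"]),atz(p,r["at"],z,s).round(4))
E
```

```text
time: 4.35
eef_pos: [0.4178, -0.2475, 0.0952]
tcp_rot: [0.122, 0.992, -0.0, 0.001]
contact_force: [0.1, 0.2, -1.7]
opening: 1.001
finger_force: 0.0
time: 4.77
eef_pos: [0.4183, -0.2483, 0.0596]
tcp_rot: [0.122, 0.992, -0.001, 0.001]
contact_force: [-0.1, -0.2, 0.1]
opening: 0.747
finger_force: 0.0
time: 5.18
eef_pos: [0.4177, -0.2487, 0.0597]
tcp_rot: [0.123, 0.992, -0.0, 0.001]
contact_force: [-1.5, 1.6, 6.2]
opening: 0.274
finger_force: 59.3
time: 5.43
eef_pos: [0.4178, -0.2487, 0.0598]
tcp_rot: [0.123, 0.992, -0.0, 0.001]
contact_force: [-0.7, 1.8, 6.1]
opening: 0.271
finger_force: 77.9
now 5.4333 [ 0.4178 -0.2487  0.0598] yaw -14.15 F [-0.7  1.8  6.1] op 0.271 -> [0.0006 0.0017 0.0018] turn -0.15
```

View pics/w2.png

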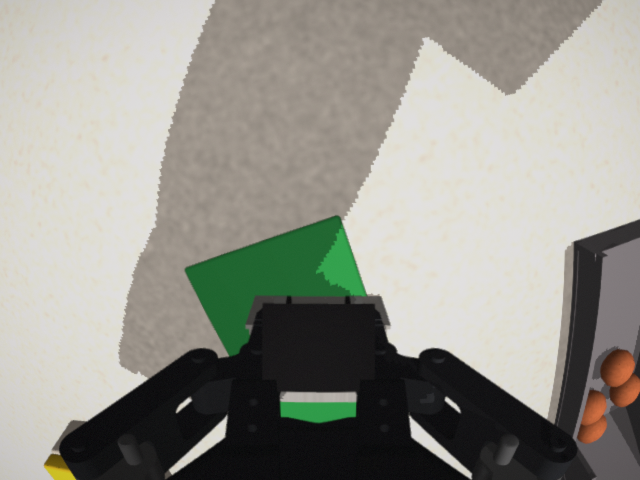

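```bash
python3 -m inch '[[1,0,0,-0.015,0],[1,0,0,-0.035,0],[1,0,0,-0.06,0],[1,0,0,-0.07,0],[1,0,0,-0.07,0]]' 80
python3 -c "
from h import *
to(.435,-.0268,.129,.7)"
```

```text
time: 6.0
eef_pos: [0.4186, -0.2497, 0.1311]
tcp_rot: [0.123, 0.992, -0.002, 0.003]
contact_force: [0.7, -0.2, -2.2]
opening: 0.267
finger_force: 78.7
now 6.0 [ 0.4186 -0.2497  0.1311] yaw -14.16 F [ 0.7 -0.2 -2.2] op 0.267 -> [0.0386 0.2202 0.0012] turn -14.86
```

```bash
python3 -m inch '[[1,0.005,0.03,0,0],[1,0.012,0.07,0,-3],[1,0.019,0.11,0,-7],[1,0.026,0.15,0,-11],[1,0.033,0.19,0,-14.9]]'
python3 -m inch '[[1,-0.002,0.0295,0,0],[1,-0.002,0.0295,0,0],[1,-0.002,0.0295,0,0]]'
python3 - <<'E'
from h import *
np.set_printoptions(precision=4,suppress=True)
to(.435,-.0268,.059,.7)
t=ctrl.read_camera("top");save(t,"t2.png")
for q,z in(("scoop_pan",.075),("tray_in",.005)):
    for r in ctrl.tip_of(q,t)[:2]: print(q,round(r["score"],2),np.round(r["at"]),atz(t,r["at"],z).round(4))
P,C=cloud(t);k=(abs(P[:,0]-.505)<.06)&(abs(P[:,1]+.027)<.06)&(P[:,2]>.055)&(P[:,2]<.12)
q=P[k];print(rect(q),len(q));f=q[(abs(q[:,1]+.027)<.028)&(q[:,0]<.53)&(q[:,0]>.49)&(q[:,2]<.09)];print(np.linalg.lstsq(np.c_[f-[.505,-.027,0]][:,:2].tolist() and np.c_[f[:,0]-.505,f[:,1]+.027,np.ones(len(f))],f[:,2],rcond=None)[0],len(f))
import cv2
cv2.imwrite("pics/t2c.png",cv2.resize(cv2.imread("pics/t2.png")[180:320,270:400],(520,560),interpolation=cv2.INTER_CUBIC))
E
```

```text
time: 6.42
eef_pos: [0.4302, -0.0541, 0.1265]
tcp_rot: [-0.008, 1.0, 0.0, -0.001]
contact_force: [1.1, -0.0, -2.1]
opening: 0.267
finger_force: 79.0
time: 6.67
eef_pos: [0.432, -0.0248, 0.1266]
tcp_rot: [-0.008, 1.0, 0.0, -0.001]
contact_force: [-0.2, -0.7, -1.9]
opening: 0.268
finger_force: 79.3
now 6.6667 [ 0.432  -0.0248  0.1266] yaw 0.96 F [-0.2 -0.7 -1.9] op 0.268 -> [-0.0031 -0.0021  0.0676] turn 0.26
scoop_pan 0.62 [331. 271.] [ 0.4925 -0.0197  0.075 ]
tray_in 0.87 [334. 242.] [ 0.5659 -0.0273  0.005 ]
((494.1889953613281, -25.34344482421875), (83.31837463378906, 74.18560028076172), 1.0399348735809326) 835
[ 0.0097 -0.006   0.0728] 395
```

View pics/t2c.png

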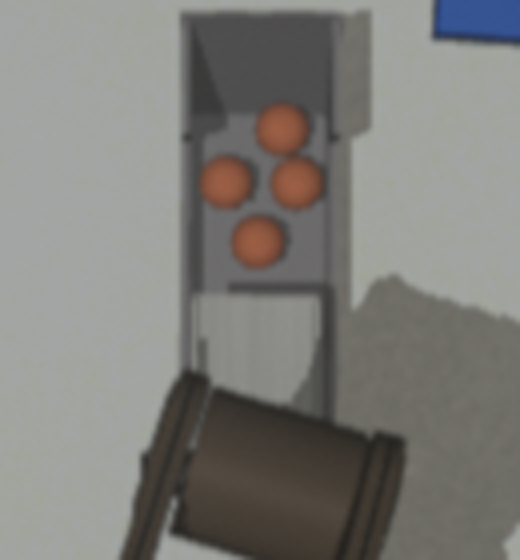

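```bash
python3 -m inch '[[1,-0.005,-0.0018,0.01,0.2],[1,-0.005,-0.0018,0.03,0.2],[1,-0.005,-0.0018,0.05,0.2],[1,-0.005,-0.0018,0.06,0.2],[1,-0.005,-0.0018,0.064,0.2]]' 100
python3 -m inch '[[1,0,0,0.0015,0],[1,0,0,0.0025,0],[1,0,0,0.0025,0]]'
python3 -c "
from h import *
to(.54,-.027,.06,.7)"
```

```text
time: 7.23
eef_pos: [0.4366, -0.0288, 0.0621]
tcp_rot: [-0.004, 1.0, 0.001, -0.002]
contact_force: [1.3, -0.0, -2.5]
opening: 0.263
finger_force: 98.4
time: 7.48
eef_pos: [0.439, -0.0287, 0.0626]
tcp_rot: [-0.005, 1.0, -0.0, 0.001]
contact_force: [-0.1, 0.5, -2.6]
opening: 0.265
finger_force: 98.4
now 7.4833 [ 0.439  -0.0287  0.0626] yaw 0.52 F [-0.1  0.5 -2.6] op 0.265 -> [-0.101   0.0008  0.0028] turn -0.18
```

```bash
python3 -m inch '[[1,0,0.001,0.001,0],[1,0,0.001,0.002,0],[1,0,0.001,0.003,0],[1,0,0.001,0.003,0]]'
python3 -c "
from h import *
to(.55,-.027,.06,.7)"
```

```text
time: 7.82
eef_pos: [0.439, -0.0273, 0.0608]
tcp_rot: [-0.005, 1.0, -0.0, 0.0]
contact_force: [-5.6, 1.8, 8.6]
opening: 0.264
finger_force: 99.9
now 7.8167 [ 0.439  -0.0273  0.0608] yaw 0.57 F [-5.6  1.8  8.6] op 0.264 -> [-0.111  -0.0009  0.0009] turn -0.13
```

```bash
python3 -m inch '[[1,-0.015,0,-0.001,0],[1,-0.035,0,-0.001,0],[1,-0.055,0,-0.001,0],[1,-0.075,0,-0.001,0],[1,-0.09,0,-0.001,0]]'
python3 - <<'E'
from h import *
to(.55,-.027,.06,.7)
t=ctrl.read_camera("top");save(t,"t3.png")
for r in ctrl.tip_of("piece0",t)[:5]: print(round(r["score"],2),np.round(r["at"]),atz(t,r["at"],.02).round(4))
cv2.imwrite("pics/t3c.png",cv2.resize(cv2.imread("pics/t3.png")[170:290,280:390],(440,480),interpolation=cv2.INTER_CUBIC))
E
```

```text
time: 8.23
eef_pos: [0.5296, -0.0263, 0.0609]
tcp_rot: [-0.005, 1.0, -0.0, 0.0]
contact_force: [-4.4, -0.0, 5.1]
opening: 0.269
finger_force: 99.4
now 8.2333 [ 0.5296 -0.0263  0.0609] yaw 0.58 F [-4.4 -0.   5.1] op 0.269 -> [-0.0204 -0.0009  0.0009] turn -0.12
0.67 [343. 219.] [ 0.6234 -0.0491  0.02  ]
0.66 [327. 229.] [ 0.5966 -0.0087  0.02  ]
0.6 [323. 215.] [0.6329 0.0008 0.02  ]
0.49 [335. 209.] [ 0.6487 -0.0286  0.02  ]
```

View pics/t3c.png

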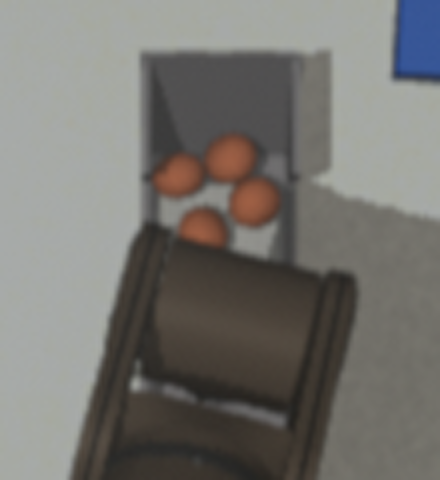

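```bash
python3 -m inch '[[1,-0.008,0,0,0],[1,-0.016,0,0,0],[1,-0.02,0,0,0],[1,-0.022,0,0,0],[1,-0.022,0,0,0]]' 110
python3 - <<'E'
from h import *
to(.55,-.027,.06,.7)
t=ctrl.read_camera("top")
for r in ctrl.tip_of("piece0",t)[:5]: print(round(r["score"],2),np.round(r["at"]),atz(t,r["at"],.03).round(4))
E
```

```text
time: 8.75
eef_pos: [0.5485, -0.0267, 0.0611]
tcp_rot: [-0.005, 1.0, -0.001, -0.002]
contact_force: [-8.3, -2.4, 7.8]
opening: 0.268
finger_force: 108.9
now 8.75 [ 0.5485 -0.0267  0.0611] yaw 0.56 F [-8.3 -2.4  7.8] op 0.268 -> [-0.0015 -0.0003  0.0011] turn -0.14
0.73 [215. 256.] [0.5265 0.266  0.03  ]
0.56 [337. 210.] [ 0.6448 -0.0324  0.03  ]
0.53 [327. 208.] [ 0.6494 -0.0073  0.03  ]
0.52 [345. 216.] [ 0.6294 -0.0519  0.03  ]
0.52 [465. 202.] [ 0.6678 -0.3495  0.03  ]
```

```bash
python3 -m inch '[[1,-0.005,0,-0.008,0],[1,-0.011,0,-0.016,0],[1,-0.017,0,-0.025,0],[1,-0.022,0,-0.033,0],[1,-0.025,0,-0.038,0]]' 110
python3 - <<'E'
from h import *
to(.55,-.027,.06,.7)
t=ctrl.read_camera("top");save(t,"t4.png")
for r in ctrl.tip_of("piece0",t)[:5]: print(round(r["score"],2),np.round(r["at"]),atz(t,r["at"],.07).round(4))
cv2.imwrite("pics/t4c.png",cv2.resize(cv2.imread("pics/t4.png")[170:290,280:390],(440,480),interpolation=cv2.INTER_CUBIC))
E
```

```text
time: 9.27
eef_pos: [0.5763, -0.0257, 0.0991]
tcp_rot: [-0.005, 1.0, 0.0, 0.001]
contact_force: [-0.7, -0.2, -3.7]
opening: 0.266
finger_force: 107.8
now 9.2667 [ 0.5763 -0.0257  0.0991] yaw 0.57 F [-0.7 -0.2 -3.7] op 0.266 -> [ 0.0263 -0.001   0.0391] turn -0.13
0.5 [324. 197.] [6.707e-01 6.000e-04 7.000e-02]
0.43 [345. 210.] [ 0.6411 -0.051   0.07  ]
0.42 [339. 197.] [ 0.6719 -0.0368  0.07  ]
```

View pics/t4c.png

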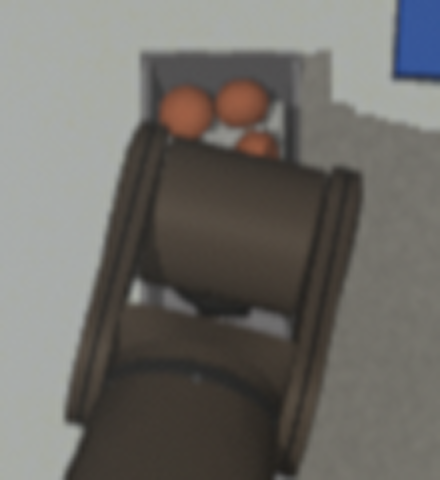

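```bash
python3 -m inch '[[1,-0.013,0,-0.018,0],[1,-0.025,0,-0.035,0],[1,-0.035,0,-0.046,0],[1,-0.041,0,-0.052,0],[1,-0.043,0,-0.055,0]]' 110
python3 - <<'E'
from h import *
to(.52,-.027,.16,.7)
p=ctrl.read_camera("scene");save(p,"s5.png")
for r in ctrl.tip_of("piece0",p)[:5]: print(round(r["score"],2),np.round(r["at"]),atz(p,r["at"],.115).round(4))
r=ctrl.spot_in("scoop",p) if 0 else ctrl.tip_of("scoop_pan",p)[0]["at"];print(r)
u,v=map(int,r);u=min(max(u,100),540);v=min(max(v,90),390)
cv2.imwrite("pics/s5c.png",cv2.resize(cv2.imread("pics/s5.png")[v-80:v+80,u-100:u+100],(700,560),interpolation=cv2.INTER_CUBIC))
E
```

```text
time: 9.78
eef_pos: [0.62, -0.0256, 0.1541]
tcp_rot: [-0.005, 1.0, -0.0, 0.002]
contact_force: [-0.4, 0.4, -4.0]
opening: 0.265
finger_force: 108.0
now 9.7833 [ 0.62   -0.0256  0.1541] yaw 0.56 F [-0.4  0.4 -4. ] op 0.265 -> [ 0.1    -0.0004 -0.0063] turn -0.14
0.74 [382. 251.] [ 0.7204 -0.0108  0.115 ]
0.67 [358. 250.] [ 0.6765 -0.0408  0.115 ]
0.64 [369. 241.] [0.6777 0.0033 0.115 ]
0.52 [369. 252.] [ 0.698  -0.0313  0.115 ]
[362.5, 252.5]
```

View pics/s5c.png

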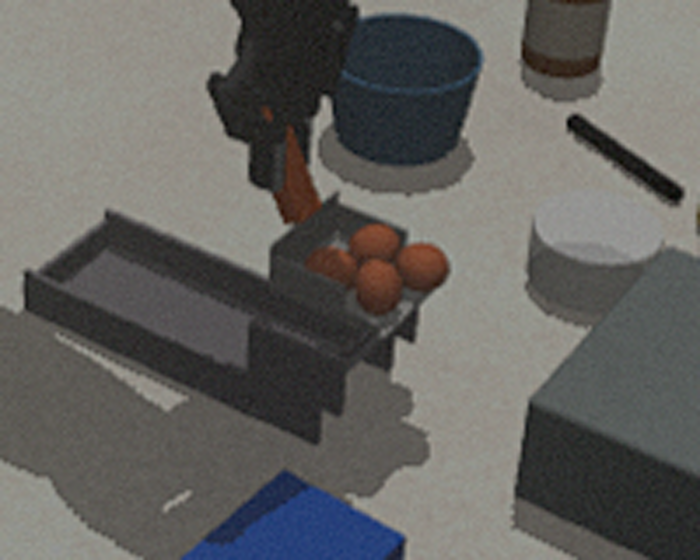

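```bash
python3 -m inch '[[1,0.002,0,0,0],[1,0.006,0,0,0],[1,0.012,0,0,0],[1,0.02,0,0,0],[1,0.03,0,0,0]]' 110
python3 -m inch '[[1,0.012,0,0,0],[1,0.026,0,0,0],[1,0.043,0,0,0],[1,0.063,0,0,0],[1,0.086,0,0,0]]' 110
python3 -m inch '[[1,0.026,0,0,0],[1,0.026,0,0,0],[1,0.026,0,0,0]]' 110
python3 - <<'E'
from h import *
to(.47,.1,.154,20)
p=ctrl.read_camera("scene");save(p,"s6.png")
for r in ctrl.tip_of("piece0",p)[:5]: print(round(r["score"],2),np.round(r["at"]),atz(p,r["at"],.115).round(4))
r=ctrl.tip_of("scoop_pan",p)[0]["at"];print(r)
u,v=map(int,r);u=min(max(u,100),540);v=min(max(v,90),390)
cv2.imwrite("pics/s6c.png",cv2.resize(cv2.imread("pics/s6.png")[v-80:v+80,u-100:u+100],(700,560),interpolation=cv2.INTER_CUBIC))
E
```

```text
time: 10.35
eef_pos: [0.5872, -0.0258, 0.1525]
tcp_rot: [-0.005, 1.0, 0.0, -0.0]
contact_force: [-0.1, -0.4, -4.0]
opening: 0.264
finger_force: 108.0
time: 10.77
eef_pos: [0.5008, -0.0266, 0.1528]
tcp_rot: [-0.005, 1.0, -0.0, 0.0]
contact_force: [-0.8, -0.8, -3.5]
opening: 0.267
finger_force: 108.0
time: 11.02
eef_pos: [0.4743, -0.0266, 0.1524]
tcp_rot: [-0.005, 1.0, 0.0, -0.0]
contact_force: [1.1, -0.2, -3.5]
opening: 0.267
finger_force: 108.3
now 11.0167 [ 0.4743 -0.0266  0.1524] yaw 0.52 F [ 1.1 -0.2 -3.5] op 0.267 -> [ 0.0032  0.1266 -0.0016] turn -19.48
0.59 [326. 226.] [ 0.5667 -0.0055  0.115 ]
0.57 [309. 217.] [ 0.5157 -0.0012  0.115 ]
0.55 [309. 227.] [ 0.5382 -0.0323  0.115 ]
0.45 [299. 225.] [ 0.5167 -0.0399  0.115 ]
[310.0, 230.2]
```

```bash
python3 -m inch '[[1,0,0.003,0,0],[1,0,0.009,0,0],[1,0,0.018,0,0],[1,0,0.03,0,0],[1,0,0.045,0,0]]' 110
python3 -m inch '[[1,0,0.018,0,0],[1,0,0.038,0,0],[1,0.001,0.06,0,0],[1,0.002,0.082,0,0],[1,0.003,0.104,0,0]]'
python3 -m inch '[[1,0.001,0.022,0,0],[1,0.002,0.043,0,0],[1,0.003,0.062,0,0],[1,0.004,0.078,0,0],[1,0.004,0.091,0,0]]'
python3 -m inch '[[1,0,0.01,0,-1],[1,0,0.017,0,-3],[1,0,0.021,0,-6],[1,0,0.024,0,-10],[1,0,0.025,0,-15]]'
python3 -m inch '[[1,0,0,0,-5],[1,0,0,0,-8],[1,0,0,0,-10],[1,0,0,0,-11.3],[1,0,0,0,-11.5]]'
python3 - <<'E'
from h import *
to(.467,.238,.138,27)
p=ctrl.read_camera("scene");save(p,"s7.png")
for r in ctrl.tip_of("piece0",p)[:5]: print(round(r["score"],2),np.round(r["at"]),atz(p,r["at"],.115).round(4))
cv2.imwrite("pics/s7c.png",cv2.resize(cv2.imread("pics/s7.png")[130:290,270:470],(700,560),interpolation=cv2.INTER_CUBIC))
E
```

```text
time: 11.58
eef_pos: [0.476, 0.019, 0.1527]
tcp_rot: [-0.005, 1.0, 0.0, -0.0]
contact_force: [-0.4, 0.0, -2.7]
opening: 0.264
finger_force: 108.4
time: 12.0
eef_pos: [0.4716, 0.1241, 0.1527]
tcp_rot: [-0.005, 1.0, 0.0, -0.0]
contact_force: [0.1, -0.1, -3.3]
opening: 0.264
finger_force: 108.4
time: 12.42
eef_pos: [0.4663, 0.2154, 0.1526]
tcp_rot: [-0.006, 1.0, 0.0, -0.0]
contact_force: [-0.1, -0.6, -3.8]
opening: 0.264
finger_force: 108.4
time: 12.83
eef_pos: [0.4666, 0.2387, 0.1527]
tcp_rot: [-0.138, 0.99, 0.0, -0.0]
contact_force: [0.9, -1.1, -4.3]
opening: 0.265
finger_force: 108.3
time: 13.25
eef_pos: [0.4667, 0.2381, 0.1527]
tcp_rot: [-0.234, 0.972, -0.0, -0.0]
contact_force: [-0.3, -0.0, -3.9]
opening: 0.263
finger_force: 108.3
now 13.25 [0.4667 0.2381 0.1527] yaw 27.12 F [-0.3 -0.  -3.9] op 0.263 -> [-0.0002 -0.0002  0.0147] turn 0.12
0.65 [365. 176.] [0.5129 0.2525 0.115 ]
0.59 [216. 308.] [ 0.5614 -0.3546  0.115 ]
0.57 [371. 170.] [0.51   0.2876 0.115 ]
0.49 [384. 175.] [0.5541 0.2858 0.115 ]
0.45 [371. 177.] [0.5285 0.257  0.115 ]
```

View pics/s7c.png

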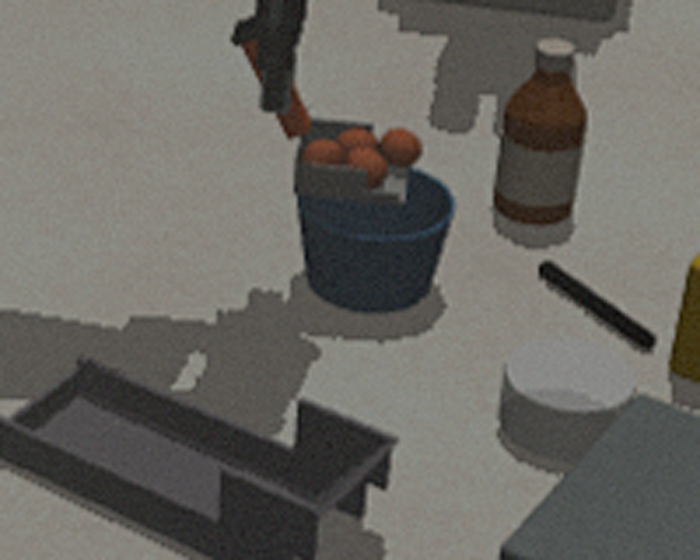

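```bash
python3 -m inch '[[1,0,0,0.003,0],[1,0,0,0.007,0],[1,0,0,0.0105,0],[1,0,0,0.012,0],[1,0,0,0.012,0]]' 110
python3 -m inch '[[1,0.0415,0,0,0],[1,0.067,0,0,0],[1,0.08,0,0,0],[1,0.086,0,0,0],[1,0.087,0,0,0]]' 110
python3 - <<'E'
from h import *
to(.467,.238,.138,27)
p=ctrl.read_camera("scene");save(p,"s8.png")
for r in ctrl.tip_of("piece0",p)[:5]: print(round(r["score"],2),np.round(r["at"]),atz(p,r["at"],.105).round(4))
cv2.imwrite("pics/s8c.png",cv2.resize(cv2.imread("pics/s8.png")[130:290,270:470],(700,560),interpolation=cv2.INTER_CUBIC))
E
```

```text
time: 13.77
eef_pos: [0.4661, 0.2379, 0.1399]
tcp_rot: [-0.234, 0.972, -0.0, -0.001]
contact_force: [-0.5, 0.1, -4.0]
opening: 0.269
finger_force: 108.4
time: 14.18
eef_pos: [0.3889, 0.1984, 0.1412]
tcp_rot: [-0.234, 0.972, 0.0, 0.001]
contact_force: [0.3, 1.3, -2.6]
opening: 0.262
finger_force: 108.5
now 14.1833 [0.3889 0.1984 0.1412] yaw 27.04 F [ 0.3  1.3 -2.6] op 0.262 -> [-0.0876 -0.0002  0.0033] turn 0.04
0.57 [342. 172.] [0.4454 0.2466 0.105 ]
```

View pics/s8c.png

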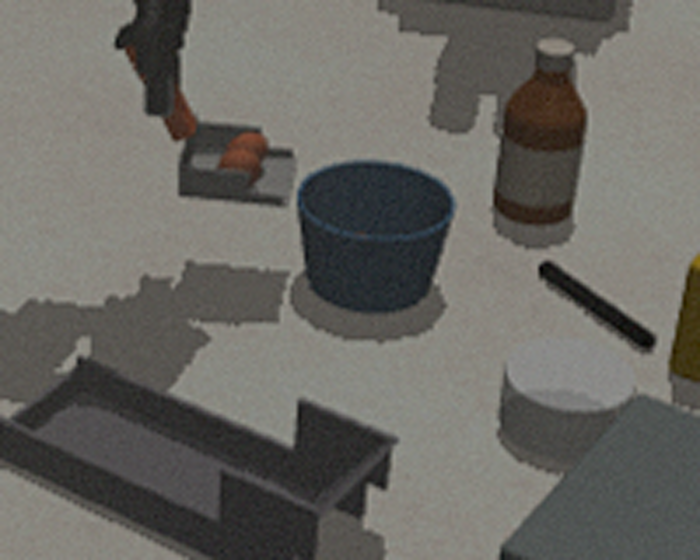

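```bash
python3 -m inch '[[1,-0.002,0,0,0],[1,-0.007,0,0,0],[1,-0.015,0,0,0],[1,-0.026,0,0,0],[1,-0.039,0,0,0]]' 110
python3 -m inch '[[1,-0.013,0,0,0],[1,-0.026,0,0,0],[1,-0.037,0,0,0],[1,-0.045,0,0,0],[1,-0.05,0,0,0]]'
python3 -m inch '[[1,-0.002,0,0,0],[1,-0.003,0,0,0],[1,-0.003,0,0,0]]'
python3 -m inch '[[1,0.0415,0,0,0],[1,0.069,0,0,0],[1,0.082,0,0,0],[1,0.088,0,0,0],[1,0.089,0,0,0]]' 110
python3 - <<'E'
from h import *
to(.467,.238,.138,27)
p=ctrl.read_camera("scene");save(p,"s9.png")
for q in("piece0","dish"):
  for r in ctrl.tip_of(q,p)[:5]: print(q,round(r["score"],2),np.round(r["at"]),atz(p,r["at"],.105).round(4))
t=ctrl.read_camera("top");P,C=cloud(t);r,g,b=C.T
for n,x,y in(("dish",.537,.277),("pan",.447,.228)):
  k=near(P,x,y,.055,.0,.13)&(r>g+20)&(r>b+20);q=P[k];print(n,k.sum(),q[::max(1,len(q)//12)].round(3).tolist())
E
```

```text
time: 14.7
eef_pos: [0.4251, 0.2168, 0.1408]
tcp_rot: [-0.234, 0.972, 0.0, 0.0]
contact_force: [0.9, -1.0, -2.4]
opening: 0.264
finger_force: 108.5
time: 15.12
eef_pos: [0.47, 0.2397, 0.1407]
tcp_rot: [-0.234, 0.972, 0.0, 0.0]
contact_force: [-0.6, -0.6, -2.5]
opening: 0.266
finger_force: 108.5
time: 15.37
eef_pos: [0.471, 0.2403, 0.1406]
tcp_rot: [-0.234, 0.972, -0.0, -0.0]
contact_force: [-0.5, 0.8, -3.3]
opening: 0.264
finger_force: 108.5
time: 15.78
eef_pos: [0.3912, 0.1996, 0.1411]
tcp_rot: [-0.234, 0.972, 0.0, 0.001]
contact_force: [0.6, 0.3, -1.4]
opening: 0.265
finger_force: 108.5
now 15.7833 [0.3912 0.1996 0.1411] yaw 27.03 F [ 0.6  0.3 -1.4] op 0.265 -> [-0.085  -0.0003  0.0032] turn 0.03
dish 0.67 [375. 208.] [0.6119 0.1421 0.105 ]
dish 420 [[0.561, 0.256, 0.029], [0.55, 0.252, 0.037], [0.543, 0.267, 0.032], [0.54, 0.231, 0.057], [0.536, 0.275, 0.028], [0.532, 0.251, 0.052], [0.528, 0.298, 0.023], [0.526, 0.27, 0.025], [0.52, 0.291, 0.031], [0.518, 0.256, 0.037], [0.514, 0.249, 0.032], [0.503, 0.265, 0.036]]
pan 0 []
```

```bash
python3 -m inch '[[1,0,0,-0.01,0],[1,0,0,-0.025,0],[1,0,0,-0.03,2],[1,0,0,-0.03,7],[1,0,0,-0.03,14]]' 110
python3 -m inch '[[1,0,0,0,7],[1,0,0,0,8]]'
python3 - <<'E'
from h import *
to(.455,0,.165,5)
t=ctrl.read_camera("top");save(t,"t10.png")
for r in ctrl.spot_in("piece0",t)[:6]: print(round(r["score"],2),np.round(r["at"]),atz(t,r["at"],.03).round(4))
E
```

```text
time: 16.4
eef_pos: [0.3932, 0.2003, 0.1726]
tcp_rot: [-0.111, 0.994, 0.0, 0.001]
contact_force: [-0.4, 0.4, -2.0]
opening: 0.262
finger_force: 108.6
time: 16.57
eef_pos: [0.3927, 0.2002, 0.1718]
tcp_rot: [-0.043, 0.999, 0.0, 0.001]
contact_force: [-0.2, -0.6, -1.9]
opening: 0.268
finger_force: 108.6
now 16.5667 [0.3927 0.2002 0.1718] yaw 4.89 F [-0.2 -0.6 -1.9] op 0.268 -> [-0.045  -0.2047  0.0068] turn -0.11
0.57 [208. 252.] [0.5353 0.2848 0.03  ]
0.39 [219. 246.] [0.5498 0.2584 0.03  ]
```

```bash
python3 -m inch '[[1,-0.009,-0.038,0,0],[1,-0.018,-0.078,0,0],[1,-0.027,-0.118,0,0],[1,-0.036,-0.158,0,0],[1,-0.045,-0.198,0,0]]' 110
python3 -m inch '[[1,0.01,-0.038,0,0],[1,0.02,-0.076,0,0],[1,0.03,-0.114,0,0],[1,0.04,-0.152,0,0],[1,0.05,-0.19,0,0]]'
python3 -m inch '[[1,0.01,-0.038,0,0],[1,0.02,-0.07,0,0],[1,0.023,-0.083,0,0],[1,0.023,-0.083,0,0]]'
python3 - <<'E'
from h import *
to(.4065,-.279,.065,5)
t=ctrl.read_camera("top");P,C=cloud(t)
k=near(P,.4702,-.2735,.08,.08,.16);print(rect(P[k]),k.sum())
for q,z in (("scoop_pan",.11),("mat",0)):
  for r in ctrl.tip_of(q,t)[:1]: print(q,round(r["score"],2),atz(t,r["at"],z).round(4))
f=P[near(P,.485,-.2735,.025,.08,.13)];print(np.linalg.lstsq(np.c_[f[:,0]-.485,f[:,1]+.2735,np.ones(len(f))],f[:,2],rcond=None)[0],len(f))
E
```

```text
time: 17.08
eef_pos: [0.4547, 0.0048, 0.1714]
tcp_rot: [-0.046, 0.999, -0.0, 0.001]
contact_force: [2.0, 1.3, -1.9]
opening: 0.265
finger_force: 108.8
time: 17.5
eef_pos: [0.4207, -0.1891, 0.1713]
tcp_rot: [-0.045, 0.999, -0.0, 0.0]
contact_force: [0.5, 0.0, -0.8]
opening: 0.263
finger_force: 108.9
time: 17.83
eef_pos: [0.4052, -0.2748, 0.1714]
tcp_rot: [-0.043, 0.999, -0.001, 0.0]
contact_force: [-0.3, -0.3, -2.4]
opening: 0.27
finger_force: 109.0
now 17.8333 [ 0.4052 -0.2748  0.1714] yaw 4.93 F [-0.3 -0.3 -2.4] op 0.27 -> [-0.0009 -0.0041  0.1064] turn -0.07
((463.3938293457031, -271.0200500488281), (91.94580841064453, 77.05924987792969), 4.374059677124023) 1147
scoop_pan 0.76 [ 0.4646 -0.2746  0.11  ]
[ 0.00856078 -0.00570028  0.11770066] 368
```

```bash
python3 -m inch '[[1,-0.001,-0.003,0.02,0],[1,-0.001,-0.003,0.05,0],[1,-0.001,-0.003,0.08,0],[1,-0.001,-0.003,0.1,0],[1,-0.001,-0.003,0.107,0]]' 60
python3 -m inch '[[1,0,0,0.002,0],[1,0,0,0.0035,0],[1,0,0,0.0045,0],[1,0,0,0.0045,0],[1,0,0,0.0045,0]]' 30
python3 -c "
from h import *
to(.4065,-.279,.065,5)"
```

```text
time: 18.4
eef_pos: [0.405, -0.2707, 0.0602]
tcp_rot: [-0.046, 0.999, 0.003, -0.003]
contact_force: [-7.5, 3.5, 10.3]
opening: 0.26
finger_force: 110.7
time: 18.82
eef_pos: [0.4073, -0.2749, 0.0602]
tcp_rot: [-0.044, 0.999, -0.001, 0.001]
contact_force: [0.1, -0.7, -1.5]
opening: 0.26
finger_force: 109.1
now 18.8167 [ 0.4073 -0.2749  0.0602] yaw 5.07 F [ 0.1 -0.7 -1.5] op 0.26 -> [ 0.0011 -0.004  -0.0048] turn 0.07
```

```bash
python3 -m inch '[[1,0,0,0.001,0],[0.7,0,0,0.001,0],[0.5,0,0,0.001,0],[0.2,0,0,0.001,0],[0,0,0,0.001,0]]' 20
python3 -m inch '[[0,0,0,0,0],[0,0,0,0,0],[0,0,0,0,0],[0,0,0,0,0],[0,0,0,0,0]]'
python3 -m inch '[[0,0,0,-0.015,0],[0,0,0,-0.04,0],[0,0,0,-0.08,0],[0,0,0,-0.12,0],[0,0,0,-0.15,0]]'
python3 -m inch '[[0,0,0.04,0,0],[0,0,0.08,0,0],[0,0,0.12,0,0],[0,0,0.12,0,0]]'
python3 - <<'E'
from h import *
t=ctrl.read_camera("top");save(t,"t11.png");P,C=cloud(t)
print(rect(P[near(P,.48,-.2735,.07,.015,.045)]))
f=P[near(P,.485,-.2735,.025,-.01,.05)];print(np.linalg.lstsq(np.c_[f[:,0]-.485,f[:,1]+.2735,np.ones(len(f))],f[:,2],rcond=None)[0])
for q,z in (("scoop_pan",.0065),("mat",0),("dish",0)):
  for r in ctrl.tip_of(q,t)[:1]: print(q,round(r["score"],2),atz(t,r["at"],z).round(4))
to(.4,-.2,.2,5)
a=cv2.imread("pics/t11.png");cv2.imwrite("pics/t11c.png",np.hstack([cv2.resize(a[205:305,165:265],(400,400),interpolation=cv2.INTER_CUBIC),cv2.resize(a[225:325,380:480],(400,400),interpolation=cv2.INTER_CUBIC)]))
E
```

```text
time: 19.23
eef_pos: [0.4068, -0.2749, 0.0585]
tcp_rot: [-0.044, 0.999, -0.0, 0.0]
contact_force: [0.0, 0.2, -0.3]
opening: 0.714
finger_force: 0.0
time: 19.65
eef_pos: [0.4067, -0.2747, 0.0583]
tcp_rot: [-0.044, 0.999, -0.0, 0.0]
contact_force: [0.1, -0.2, 0.6]
opening: 0.997
finger_force: 0.0
time: 20.07
eef_pos: [0.4072, -0.2751, 0.2116]
tcp_rot: [-0.044, 0.999, -0.001, 0.001]
contact_force: [1.4, -1.0, -0.4]
opening: 1.001
finger_force: 0.0
time: 20.4
eef_pos: [0.395, -0.15, 0.2078]
tcp_rot: [-0.046, 0.999, 0.001, -0.0]
contact_force: [0.4, -0.9, -0.0]
opening: 0.995
finger_force: 0.0
((465.15362548828125, -271.3376770019531), (76.37251281738281, 77.9432601928711), 3.0683674812316895)
[0.01451029 0.00039735 0.00644587]
scoop_pan 0.76 [ 0.4713 -0.2617  0.0065]
dish 0.69 [0.5336 0.2712 0.    ]
now 20.6 [ 0.3964 -0.1556  0.2086] yaw 5.05 F [-0.9 -0.4  0.7] op 0.998 -> [ 0.0003 -0.0446  0.0086] turn 0.05
```

View pics/t11c.png

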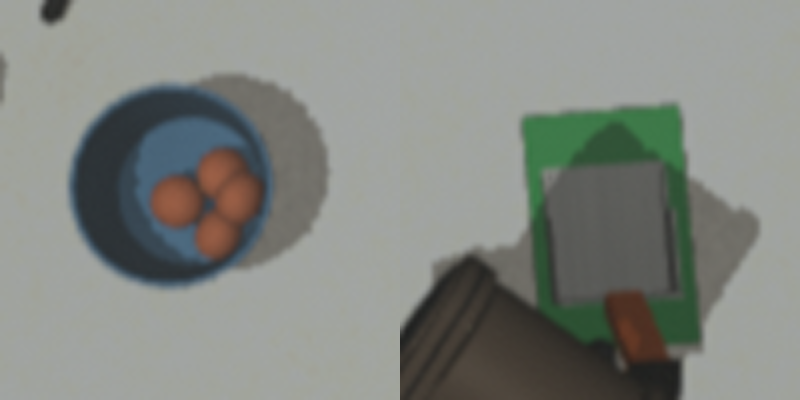

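All four pieces lie in the dish (left half, around 205,205). The empty scoop stands flat on the mat (right half, pan around 610,235).

```bash
python3 -c "
from plant import ctrl
print(ctrl.sign_off())"
```

```text
the job is handed in; nothing more can be done
None
```

All four pieces are in the blue dish, the empty scoop is released flat near the middle of its mat, and I handed the job in at about 21 s on the robot's clock; it returned no verdict.

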